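# Draw the trap insert out of a drain body with a lifting hook

### The job

Take the red-handled lifting hook from its stand, reach down into the grey drain body with it and draw the green trap insert out by its steel pull loop, working gently by feel and never touching the insert with the fingers. Set the insert down gently and upright, wholly on the blue tile, free the hook from the loop and hang the hook back in the fork of its stand as it hung before. Leave everything else on the bench where it is, and neither press, yank nor drop the brittle insert or lean on the drain body (stay under about 20 N).

Things in the scene. Friction and masses are not known exactly. Their poses are not given: they have to be found in the camera images.
- hook_grip (a point): Lifting hook hanging upright in its stand; this point is the centre of its red handle (30 mm along x, 24 mm along y, 62 mm high; z up): grip it across y from above. Underside of the black 34 x 34 x 8 mm collar is 38 mm below the point and rests on the fork. Shaft is telescopic and stiff (holds 60 N): the foot's underside is 78 to 116 mm below the collar's underside, unmeasured: find it by touch.
- hook: The same hook (0.15 kg), origin at the centre of the collar's underside, same axes. On the handle's axis a 5 mm steel shaft goes down to a J: a level 5 mm thick foot points along +x to an upturned tip. The tip's outer end is 17.5 mm from the shaft axis and its top 5 mm above the foot's upper side: foot plus tip are 10 mm high; the throat between shaft and tip is about 9 mm wide.
- stand: Blue fixed stand of the hook, base 120 x 90 mm, origin at its underside below the slot; an upright at its +x end carries a level steel two-tined fork, top 130 mm above the bench.
- stand_slot (a point): Point in the fork's top plane (130 mm above the bench) where the centre of the hook's collar underside rests. The slot between the tines is 18 mm wide, runs along x, is open at its -x end, 40 mm from the point, and clear for 40 mm towards +x. The hook hangs with its foot along +x of this frame (within 0.05 rad), so foot and shaft also pass the slot straight up or down.
- bore_mouth (a point): Centre of the open rim of the grey drain body, a fixed upright plastic tube, 76 mm outside diameter, 100 mm high; z up. The round bore is 60 mm wide and 92 mm deep, to a solid floor on which the insert rests. Three sprung rubber pads 16 mm above the floor grip the insert with about 3 to 8 N of drag over the first 20 mm of drawing.
- drain: The same drain body, origin at the centre of its underside on the bench.
- insert_mid (a point): Centre of the green trap insert in the bore, a solid cup, 56 mm diameter, 26 mm high, 0.2 kg; z up, flat top 13 mm above the point. On the top stands a pull loop of 4 mm steel wire in the yz plane: legs at y = +-14 mm, a shallow peak at y = 0 whose underside is 14 mm above the flat top (10 mm at the shoulders, y = +-12 mm). The hook's foot passes through it along x, from either side.
- insert: The same insert, origin at the centre of its underside.
- tile_top (a point): Centre of the upper face of the loose blue glazed tile, 150 x 150 x 8 mm (x, y along its edges), lying flat on the bench, 0.5 kg.
- tile: The same tile, origin at the centre of its underside.
- sanding_block: Beech sanding block, 110 x 65 x 30 mm; leave alone.
- spatula: Stainless spatula lying flat; leave alone.
- clip_set: Clear tray of yellow tile leveller clips, 100 x 140 x 33 mm; leave alone.
- grout_jar: Closed jar of 70 mm diameter, 90 mm high; leave alone.
- tape_roll: Orange roll, 90 mm diameter, 30 mm high; leave alone.
- spare_tiles: White block of small spare tiles, 100 x 100 x 24 mm; leave alone.
Not all that is in view belongs to the job. Leave any turquoise look-alike of the hook alone.

How it is judged:
By the outcome, as a careful person would: the job done as asked, in the order asked, and still so for the second after the job is handed in, with the robot touching nothing.
It also fails if it takes over 72 s, if anything falls off the work surface, if the arm or the gripper's body presses on something with over 40 N, if the wrist force passes 120 N, or if a joint passes its speed limit or range.

### The arm

A 6-joint arm with a two-finger parallel gripper is mounted at the origin on the work surface. World frame = base frame: x ahead of the robot, y to its left, z up, the work surface at z = 0. Lengths are in m, angles in rad, forces in N, time in s.
With the tool pointing down it reaches from about 0.15 to 0.775 m from the base axis. Payload 6.1 kg.
Tool frame: the origin (TCP) lies midway between the tips of the shut fingers; the grasp point (between the pads) lies 19 mm behind it (robot.grip_point_offset is the distance from the TCP to the grasp point, in m); z points along the fingers, x is the direction in which the jaws open and shut, and the axes are right-handed (so a half turn about z gives the same grasp; the last joint's range is limited). The gripper opens to 85 mm and grips with 20 to 120 N. Pads are 22 mm wide; open, the fingers measure 114 mm over their backs; the gripper's body (76 mm by 85 mm) begins 54 mm behind the grasp point. The pads swing forward as they close: fully open they stand 13 mm farther back than shut.
Start: joints at [1.345, 0.126, -0.04, 1.405, 0, 1.571], TCP at [0.118, 0.512, 0.231] pointing down, gripper open.
Joint ranges: [-2.72, 2.72], [-0.95, 1.95], [-1.27, 1.35], [-1.78, 2.02], [-1.46, 1.47], [-3.14, 3.14]. Speed limits (rad/s): [2.39, 2.39, 3.01, 3.14, 3.14, 3.14].

### API

Orientations are given as [roll, pitch, yaw] about the fixed x, y, z axes, in that order (R = Rz(yaw) Ry(pitch) Rx(roll)).
In Python, from cell import robot, imaging, order, readout gives the robot as it stands. Calls block until the motion is done:
- robot.move_pose(position, orientation): joint-space move of the TCP to a pose.
- robot.servo_line(position, rotation=None, speed=0.15, threshold=None): straight line of the TCP; rotation=None keeps the orientation; speed is the mean speed in m/s. With threshold (N) it stops when the force on the tool has changed by that much, and returns True; else False.
- robot.move_j(angles): joint-space move.
- robot.gripper_to(opening, grip_force=None): finger opening in m; grip_force is the grip in N (None keeps the last); returns when the fingers have stopped.
- robot.wait(seconds).
- robot.inverse_kinematics(position, orientation): joint angles nearest the present ones, or None.
- imaging.capture(name): name is "side" or "top"; returns the picture (384x512x3 uint8, red, green, blue); there is no depth.
- imaging.camera_info(name): a dict with "fovy" (degrees; the focal length in pixels is half the picture's height over the tangent of half this angle, whatever the lens; pixels are square), "cx", "cy" (the principal point, pixels), "k1" (the pictures are not rectified: a ray, as slopes to the right and down, at radius r is drawn at 1 + k1 r^2 times it, then the intrinsics apply), "pose" (4x4, takes a point from camera to world coordinates). Camera axes: x right, y down, z forward; pixel columns grow to the right and rows downward; lengths in m; the calibration is good to about 2 mm. A picture is of the moment at which its call begins. camera_info takes no time and is no camera call.
A pose or a line that the arm cannot do raises robot.IKError and nothing moves.
- order.sign_off(): hands the job in, once; it reports no verdict.
Trained networks look in the newest picture that a camera, given by its name, has taken for a name from the list of things; names that differ only in an ending like _2 or _b are one class to them, and where a whole thing is asked for, a point or a joint stands for the part that bears it (a point fixed in the world has none). Each returns a list of dicts, best first, with "conf" (0 to 1); they miss things now and then, are a little off and sometimes report something else, mostly with a low value. They report only what shows in the picture. A call takes as long as a camera call. They do not tell look-alikes from the thing itself.
- imaging.look_for(query, camera): "point" ([x, y, z] in m, in world coordinates, good to about 4 mm: the middle of the surface that is visible of it).
- imaging.trace(query, camera): "region" (384x512 bool, what is visible of it).
Readings, each from a call of its own:
- readout.read_time_s(): time.
- readout.read_q(): joint angles.
- readout.read_joint_velocities(): joint speeds.
- readout.read_joint_efforts(): joint torques, N m.
- readout.read_ee_pos(): TCP position.
- readout.read_ee_rot(): TCP orientation.
- readout.read_contact_force(): force on the tool from outside, world axes, zero at the start.
- readout.read_torque(): the same for the moment, N m.
- readout.read_finger_gap(): finger opening in m.
Only numpy, scipy, OpenCV 4.12 (cv2) and the standard library are available. Lean on these libraries where they do the work, as an engineer would, in place of code of your own. Each camera call takes 0.05 s, during which the arm holds its last target.

## Working session

There is one attempt and no reset: what is moved stays moved. The work goes in short steps, each a Python script; the robot and the scene stay as the last script left them, time stands still between calls to the robot, and variables do not carry over. Pictures are saved under pics/ and viewed, and the job is handed in when it is done.

```bash
ls; mkdir -p pics
cat > h.py <<'E'
import numpy as np, cv2
from cell import robot, imaging, order, readout
def save(img,n,s=1.5):
    cv2.imwrite(f'pics/{n}.png',cv2.cvtColor(cv2.resize(img,None,fx=s,fy=s,interpolation=cv2.INTER_CUBIC),cv2.COLOR_RGB2BGR))
def K(n):
    i=imaging.camera_info(n); f=192/np.tan(np.radians(i['fovy'])/2); return f,i['cx'],i['cy'],i['k1'],np.array(i['pose'])
def proj(p,n):
    f,cx,cy,k1,T=K(n); q=np.linalg.inv(T)@np.append(p,1); a=q[:2]/q[2]; a=a*(1+k1*(a@a)); return np.array([cx,cy])+f*a
def ray(uv,n):
    f,cx,cy,k1,T=K(n); d=(np.array(uv,float)-[cx,cy])/f; a=d.copy()
    for _ in range(30): a=d/(1+k1*(a@a))
    return T[:3,3],T[:3,:3]@np.append(a,1)
def atz(uv,n,z):
    o,d=ray(uv,n); return o+d*(z-o[2])/d[2]
def tri(a,b,na='side',nb='top'):
    o1,d1=ray(a,na);o2,d2=ray(b,nb)
    d1/=np.linalg.norm(d1);d2/=np.linalg.norm(d2)
    s=np.linalg.lstsq(np.c_[d1,-d2],o2-o1,rcond=None)[0]
    p,q=o1+s[0]*d1,o2+s[1]*d2
    return (p+q)/2,np.linalg.norm(p-q)
E
python3 - <<'E'
from h import *
np.set_printoptions(precision=4,suppress=True)
for c in('side','top'):
    save(imaging.capture(c),c+'0'); print(imaging.camera_info(c))
    for q in ['hook_grip','hook','stand','bore_mouth','drain','insert_mid','insert','tile_top','tile','stand_slot']:
        print(c,q,[(np.round(r['point'],4),round(r['conf'],2)) for r in imaging.look_for(q,c)][:3])
print(readout.read_time_s(),readout.read_ee_rot(),robot.grip_point_offset)
E
```

```text
pics
{'fovy': 43.23129602777784, 'cx': 249.82470899669465, 'cy': 191.39288355182404, 'k1': -0.02906151812029066, 'pose': array([[-0.9018,  0.2851, -0.3248,  1.0609],
       [ 0.432 ,  0.5702, -0.6987,  1.1703],
       [-0.014 , -0.7704, -0.6374,  1.1164],
       [ 0.    ,  0.    ,  0.    ,  1.    ]])}
side hook_grip [(array([0.5318, 0.2197, 0.1671]), 0.84), (array([0.3658, 0.1672, 0.0291]), 0.77), (array([0.4568, 0.6173, 0.0283]), 0.62)]
side hook [(array([0.5283, 0.2189, 0.1635]), 0.81), (array([0.3689, 0.1692, 0.0231]), 0.69), (array([0.4566, 0.6183, 0.0327]), 0.67)]
side stand [(array([0.5439, 0.2235, 0.0055]), 0.85)]
side bore_mouth [(array([0.5203, 0.0346, 0.0673]), 0.66)]
side drain [(array([0.5179, 0.0374, 0.0658]), 0.78)]
side insert_mid []
side insert [(array([0.5199, 0.0366, 0.0636]), 0.22)]
side tile_top [(array([ 0.5185, -0.226 ,  0.0073]), 0.81), (array([0.4637, 0.4303, 0.0294]), 0.37)]
side tile [(array([ 0.515 , -0.2278,  0.0083]), 0.65), (array([0.6043, 0.4371, 0.0196]), 0.36)]
side stand_slot [(array([0.5477, 0.2242, 0.0053]), 0.77), (array([0.5295, 0.2158, 0.1642]),
[... 392 characters left out ...]
), 0.59)]
top hook [(array([0.4469, 0.6027, 0.0349]), 0.73), (array([0.3652, 0.1599, 0.0283]), 0.53)]
top stand [(array([0.5219, 0.2031, 0.0095]), 0.65)]
top bore_mouth [(array([0.4982, 0.0177, 0.0561]), 0.87)]
top drain [(array([0.4935, 0.0222, 0.0568]), 0.51)]
top insert_mid [(array([0.5159, 0.016 , 0.0334]), 0.46)]
top insert [(array([0.5086, 0.0149, 0.0335]), 0.47)]
top tile_top [(array([ 0.5113, -0.2314,  0.008 ]), 0.77), (array([0.5233, 0.2045, 0.0129]), 0.6)]
top tile [(array([ 0.5058, -0.2347,  0.0091]), 0.64), (array([0.5207, 0.2031, 0.0143]), 0.23)]
top stand_slot [(array([0.5225, 0.2024, 0.0121]), 0.85), (array([0.524 , 0.2079, 0.2027]), 0.66)]
1.1 [-3.1416  0.      1.345 ] 0.0187
```

View pics/side0.png

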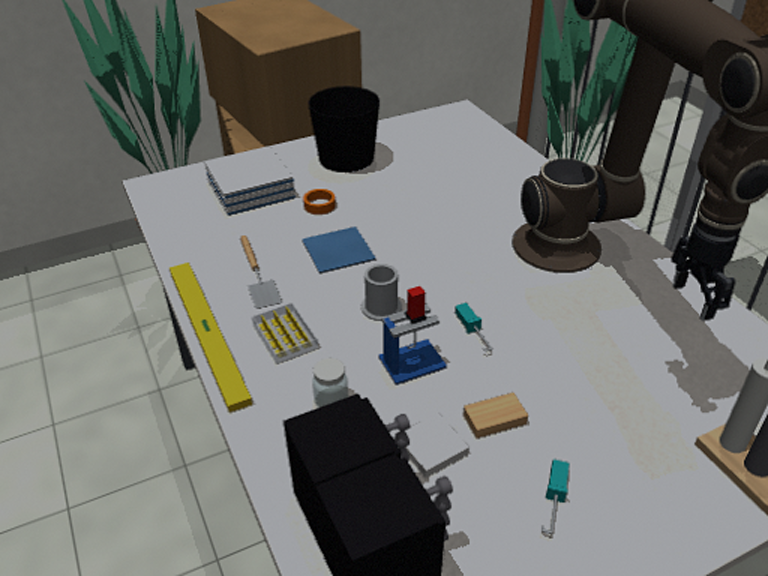

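View pics/top0.png

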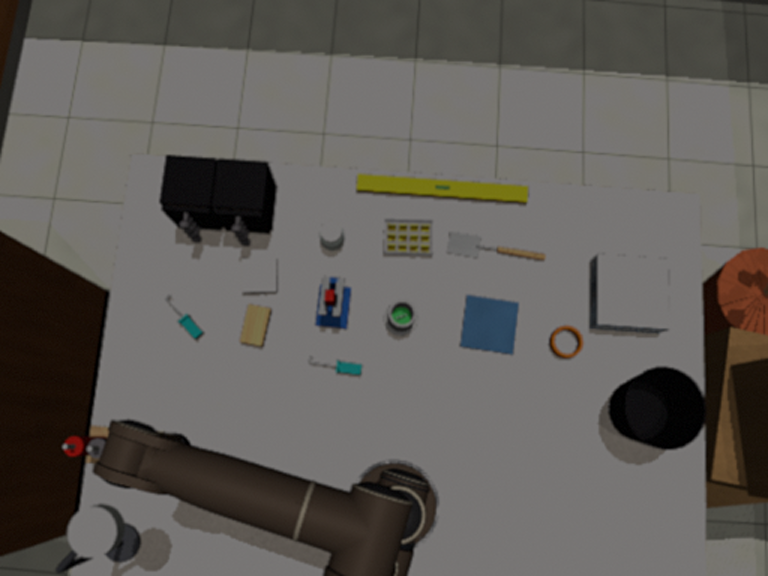

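The side picture shows the hook at about (415,305) px and the drain at (380,290). The top picture shows the stand at (332,302), the drain at (400,316), the loop inside the bore, and the tile at (490,324). I'll zoom in for measurement.

Run:
```python
from h import *
a=imaging.capture('side');b=imaging.capture('top')
np.savez('im0.npz',a=a,b=b)
def crop(im,x0,y0,w,h,s,n):
    c=cv2.resize(im[y0:y0+h,x0:x0+w],None,fx=s,fy=s,interpolation=cv2.INTER_NEAREST)
    cv2.imwrite(f'pics/{n}.png',cv2.cvtColor(cv2.convertScaleAbs(c,alpha=1.4),cv2.COLOR_RGB2BGR))
crop(a,235,165,75,95,6,'sc'); crop(b,200,175,85,55,9,'tc')
```

```text
(no output)
```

View pics/sc.png

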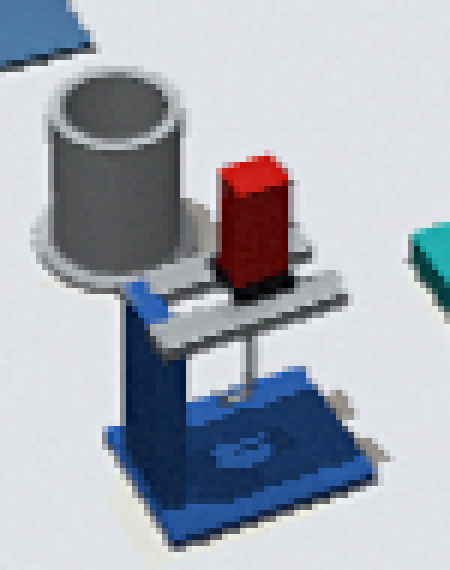

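View pics/tc.png

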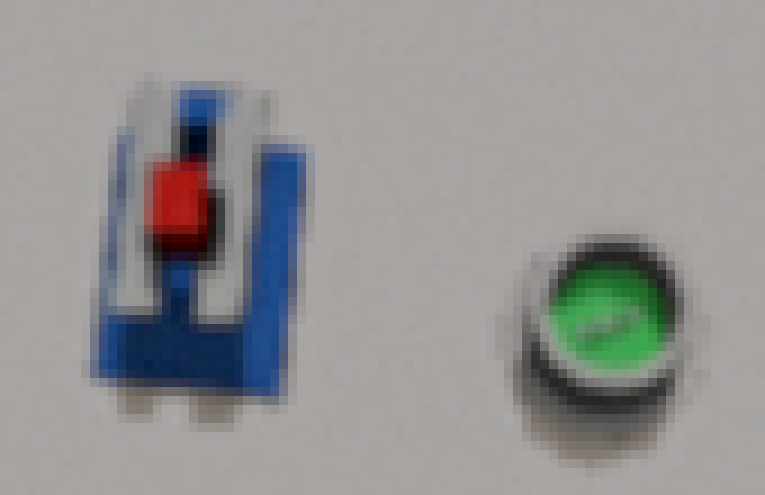

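```bash
cat > fit.py <<'E'
from h import *
from scipy.optimize import minimize
S=8
def projN(P,n):
    f,cx,cy,k1,T=K(n); q=(np.linalg.inv(T)@np.c_[P,np.ones(len(P))].T)[:3]; a=q[:2]/q[2]; a=a*(1+k1*(a*a).sum(0)); return (np.array([[cx],[cy]])+f*a).T
def poly(P,n,box,hull=True):
    x0,y0,w,h=box
    uv=(projN(P,n)-[x0-.5,y0-.5])*S
    uv=uv.astype(np.float32)
    if hull: uv=cv2.convexHull(uv).reshape(-1,2)
    m=np.zeros((h*S,w*S),np.uint8); cv2.fillPoly(m,[np.round((uv-.5)*16).astype(np.int32)],255,shift=4); return m
def down(m): 
    h,w=m.shape; return m.reshape(h//S,S,w//S,S).mean((1,3))/255.
def boxpts(x,y,yaw,z0,z1,lx,ly):
    c,s=np.cos(yaw),np.sin(yaw)
    return np.array([[x+c*a-s*b,y+s*a+c*b,z] for a in(-lx/2,lx/2) for b in(-ly/2,ly/2) for z in(z0,z1)])
t=np.linspace(0,2*np.pi,72,endpoint=False)
def circ(x,y,z,r): return np.c_[x+r*np.cos(t),y+r*np.sin(t),z+0*t]
def fit(cost,x0,steps):
    x0=np.array(x0,float); sim=np.vstack([x0]+[x0+np.eye(len(x0))[i]*steps[i] for i in range(len(x0))])
    r=minimize(cost,x0,method='Nelder-Mead',options=dict(initial_simplex=sim,xatol=1e-5,fatol=1e-7,maxiter=600)); return r.x,r.fun
def lin(im,T): # residual of im patch (h,w,3) to linear comb of templates
    A=np.stack([x.ravel() for x in T],1); b=im.reshape(-1,im.shape[-1]).astype(float)/255
    c=np.linalg.lstsq(A,b,rcond=None)[0]; return ((A@c-b)**2).mean()
E
cat > m1.py <<'E'
from fit import *
np.set_printoptions(precision=4,suppress=True)
d=np.load('im0.npz'); I={'side':d['a'],'top':d['b']}
def red(im): 
    f=im.astype(float); return np.clip((f[...,0]-np.maximum(f[...,1],f[...,2])),0,None)
def blue(im):
    f=im.astype(float); return np.clip((f[...,2]-f[...,0]),0,None)
B={'side':(265,180,30,45),'top':(210,185,22,24)}
def pc(im,b): x,y,w,h=b; return im[y:y+h,x:x+w]
for cams in(['side'],['top'],['side','top']):
    def cost(p):
        e=0
        for n in cams:
            r=red(pc(I[n],B[n])); r=(r>25).astype(float)*1.0 if 0 else np.clip(r/60,0,1)
            e+=((down(poly(boxpts(p[0],p[1],p[2],.137,.199,.03,.024),n,B[n]))-r)**2).mean()
        return e
    print('handle',cams,fit(cost,[.53,.212,-.05],[.01,.01,.1]))
B2={'side':(195,145,62,42),'top':(300,190,52,52)}
for cams in(['side'],['top'],['side','top']):
    def cost(p):
        return sum(lin(pc(I[n],B2[n]),[down(poly(boxpts(p[0],p[1],p[2],0,.008,.15,.15),n,B2[n])),np.ones(B2[n][2:][::-1])]) for n in cams)
    print('tile',cams,fit(cost,[.512,-.231,0],[.01,.01,.1]))
# drain+insert
Bs=(238,172,32,28);Bt=(255,195,26,28)
def cs(p):
    b=Bs
    o=poly(circ(p[0],p[1],.1,.038),'side',b);i=poly(circ(p[0],p[1],.1,.030),'side',b)
    body=poly(np.r_[circ(p[0],p[1],.1,.038),circ(p[0],p[1],.02,.038)],'side',b)
    w=down(o)[...,None]
    ring=cv2.bitwise_and(o,255-i); wall=cv2.bitwise_and(body,255-o); bg=255-body
    # restrict rows above z~0.04
    R=22
    return lin(pc(I['side'],b)[:R],[down(k)[:R] for k in(ring,i,wall,bg)])
print('drain side',fit(cs,[.515,.022],[.01,.01]))
def ct(p):
    b=Bt;n='top'
    o=poly(circ(p[0],p[1],.1,.038),n,b);i=poly(circ(p[0],p[1],.1,.030),n,b)
    g=poly(circ(p[2],p[3],.034,.028),n,b); g=cv2.bitwise_and(g,i)
    f=pc(I[n],b).astype(float)/255; G=np.clip((f[...,1]-f[...,0])/.35,0,1)
    e1=lin(G[...,None],[down(g)])
    dark=cv2.bitwise_and(i,255-g); ring=cv2.bitwise_and(o,255-i)
    m=down(o)>.99
    e2=lin(f[m][:,None,:],[down(k)[m][:,None] for k in(dark,g,ring)])
    return e1+e2
print('drain top',fit(ct,[.515,.018,.515,.018],[.01,.01,.008,.008]))
E
python3 m1.py
```

```text
handle ['side'] (array([ 0.5249,  0.2091, -0.3261]), np.float64(0.00844772778420782))
handle ['top'] (array([0.5275, 0.2083, 0.0666]), np.float64(0.0082464599609375))
handle ['side', 'top'] (array([0.5264, 0.2086, 0.0334]), np.float64(0.023949797910382764))
tile ['side'] (array([ 0.5124, -0.2312, -0.0769]), np.float64(0.006965090646397849))
tile ['top'] (array([ 0.5113, -0.2349, -0.0792]), np.float64(0.00019176090106526601))
tile ['side', 'top'] (array([ 0.5121, -0.2324, -0.0791]), np.float64(0.007433653141648162))
drain side (array([0.5107, 0.0185]), np.float64(0.007995324007592675))
drain top (array([0.5098, 0.0154, 0.5087, 0.0157]), np.float64(9.047305198862066e-08))
```

```bash
cat > m2.py <<'E'
from fit import *
np.set_printoptions(precision=4,suppress=True)
d=np.load('im0.npz'); I={'side':d['a'],'top':d['b']}
def pc(im,b): x,y,w,h=b; return im[y:y+h,x:x+w]
def red(im):
    f=im.astype(float); return np.clip(((f[...,0]-np.maximum(f[...,1],f[...,2]))/(f[...,0]+15))/.6,0,1)
B={'side':(265,180,30,45),'top':(210,185,22,24)}
print(red(pc(I['top'],B['top'])).round(1)[5:20,3:20])
for cams in(['side'],['top'],['side','top']):
    def cost(p): return sum(((down(poly(boxpts(p[0],p[1],p[2],.137,.199,.03,.024),n,B[n]))-red(pc(I[n],B[n])))**2).mean() for n in cams)
    for y0 in(-.15,.1): print('handle',cams,fit(cost,[.53,.212,y0],[.01,.01,.1]))
def px(c,o,s): return np.array(o)+(np.array(c)+.5)/s-.5
# side: base bottom edge pts, z=0 
L,Bm,Rr=[atz(px(c,(235,165),6),'side',0) for c in((107,440),(178,547),(377,480))]
print('base',L,Bm,Rr,'yaw',np.arctan2(*(Bm-Rr)[:2][::-1]),np.arctan2(*(L-Bm)[:2][::-1]), np.linalg.norm(Bm-Rr),np.linalg.norm(L-Bm))
# fork tine front edges in side, z=.13 ; near tine top outer edge: (165,335)->(345,285)?
a,b=[atz(px(c,(235,165),6),'side',.13) for c in((168,345),(345,295))]; print('tine',a,b,np.arctan2(*(a-b)[:2][::-1]))
a,b=[atz(px(c,(200,175),9),'top',.13) for c in((118,310),(146,80))]; print('tine top L',a,b,np.arctan2(*(b-a)[:2][::-1]))
a,b=[atz(px(c,(200,175),9),'top',.13) for c in((243,322),(268,95))]; print('tine top R',a,b,np.arctan2(*(b-a)[:2][::-1]))
a,b=[atz(px(c,(200,175),9),'top',.0) for c in((280,395),(308,148))]; print('base top R',a,b,np.arctan2(*(b-a)[:2][::-1]))
a,b=[atz(px(c,(200,175),9),'top',.050) for c in((580,333),(640,312))]; print('loop',a,b,(a+b)/2,np.arctan2(-(a-b)[0],(a-b)[1]),np.linalg.norm(a-b))
Bt=(255,195,26,28); f=pc(I['top'],Bt).astype(int)
print((f[...,1]-f[...,0])[3:25,3:25])
print(f[3:25,3:25,0])
E
python3 m2.py
```

```text
[[0.  0.  0.  0.  0.  0.  0.  0.  0.  0.  0.  0.  0.  0.  0.  0.  0. ]
 [0.  0.  0.  0.  0.  0.  0.  0.  0.  0.  0.  0.  0.  0.  0.  0.  0. ]
 [0.  0.  0.  0.1 0.2 0.2 0.3 0.5 0.7 0.3 0.  0.  0.  0.  0.  0.  0. ]
 [0.  0.  0.  0.2 0.6 0.8 1.  1.  1.  0.9 0.1 0.  0.  0.  0.  0.  0. ]
 [0.  0.  0.  0.3 0.9 1.  1.  1.  1.  1.  0.2 0.  0.  0.  0.  0.  0. ]
 [0.  0.  0.  0.4 1.  1.  1.  1.  1.  1.  0.3 0.  0.  0.  0.  0.  0. ]
 [0.  0.  0.  0.5 1.  1.  1.  1.  1.  1.  0.5 0.  0.  0.  0.  0.  0. ]
 [0.  0.  0.  0.5 1.  1.  1.  1.  1.  1.  0.8 0.  0.  0.  0.  0.  0. ]
 [0.  0.  0.1 0.6 1.  1.  1.  1.  1.  1.  0.9 0.  0.  0.  0.  0.  0. ]
 [0.  0.  0.1 0.6 1.  1.  1.  1.  1.  1.  0.7 0.  0.  0.  0.  0.  0. ]
 [0.  0.  0.  0.5 1.  1.  1.  1.  1.  1.  0.6 0.  0.  0.  0.  0.  0. ]
 [0.  0.  0.  0.2 0.8 1.  1.  1.  1.  1.  0.4 0.  0.  0.  0.  0.  0. ]
 [0.  0.  0.  0.  0.4 1.  1.  1.  1.  1.  0.2 0.  0.  0.  0.  0.  0. ]
 [0.  0.  0.  0.  0.1 0.1 0.  0.  0.  0.3 0.  0.  0.  0.  0.  0.  0. ]
 [0.  0.  0.  0.  0.  0.  0.  0.  0.  0.  0.  0.  0.  0.  0.  0.  0. ]]
handle ['side'] (array([ 0.526 ,  
[... 3933 characters left out ...]
3  42  46  44  38  42  72 101
  109 111 113 117]
 [ 68  48  84 104  88  62  48  41  38  41  45  45  41  41  46  67  92 101
  102 110 114 118]
 [ 61  37  60  94 100  87  66  53  47  46  46  46  47  55  71  93 103  96
  103 112 117 119]
 [ 58  35  39  69  92 101  96  84  70  64  63  66  73  88  97 100  90  91
  107 114 117 120]
 [ 61  46  31  38  60  84 100 104  98  93  95  96 100 106  97  79  68  93
  111 109 114 119]
 [ 67  58  42  28  32  51  72  85  88  91  93  93  89  84  66  45  59 100
  115 112 115 119]
 [ 68  64  54  41  31  27  38  45  51  58  61  59  50  44  35  39  69 103
  113 115 118 119]
 [ 77  69  64  57  45  33  29  28  27  30  32  30  31  37  43  60  89 107
  111 118 119 119]]
```

```bash
cat > m3.py <<'E'
from fit import *
np.set_printoptions(precision=4,suppress=True)
d=np.load('im0.npz'); I={'side':d['a'],'top':d['b']}
def pc(im,b): x,y,w,h=b; return im[y:y+h,x:x+w]
b=(255,195,26,28);n='top'
f=pc(I[n],b).astype(float)
from scipy.interpolate import RegularGridInterpolator
def wire(p,yaw):
    # loop polyline thick 4mm at height: (-14,0)->(-13,11)->(0,16)->(13,11)->(14,0)
    m=np.zeros((b[3]*S,b[2]*S),np.uint8)
    yz=[(-14,0),(-14,11),(0,16),(14,11),(14,0)]
    P=np.array([[p[0]-np.sin(yaw)*y/1e3,p[1]+np.cos(yaw)*y/1e3,.034+z/1e3] for y,z in yz])
    uv=((projN(P,n)-[b[0]-.5,b[1]-.5])*S-.5)*16
    cv2.polylines(m,[np.round(uv).astype(np.int32)],False,255,thickness=int(S*4/4.1),shift=4); return m
def ct(p):
    o=poly(circ(p[0],p[1],.1,.038),n,b);i=poly(circ(p[0],p[1],.1,.030),n,b)
    g=poly(circ(p[2],p[3],.034,.028),n,b); g=cv2.bitwise_and(g,i)
    w=cv2.bitwise_and(wire(p[2:4],p[4]),g); g=cv2.bitwise_and(g,255-w)
    G=np.clip(f[...,1]-f[...,0],0,None)[...,None]
    e1=lin(G,[down(g)])*4
    dark=cv2.bitwise_and(i,255-g-w); ring=cv2.bitwise_and(o,255-i)
    m=down(o)>.99
    e2=lin(f[m][:,None,:],[down(k)[m][:,None] for k in(dark,g,ring,w)])
    return (e1+e2)*100
for s in ([.512,.018,.510,.018,.4],[.508,.014,.508,.014,.25]):
    print('drain top',fit(ct,s,[.006,.006,.004,.004,.1]))
E
python3 m3.py
```

```text
drain top (array([0.5099, 0.0159, 0.509 , 0.0158, 0.528 ]), np.float64(0.38414803797834723))Traceback (most recent call last):
  File "m3.py", line 26, in <module>
    print('drain top',fit(ct,s,[.006,.006,.004,.004,.1]))
                      ~~~^^^^^^^^^^^^^^^^^^^^^^^^^^^^^^^
  File "fit.py", line 21, in fit
    r=minimize(cost,x0,method='Nelder-Mead',options=dict(initial_simplex=sim,xatol=1e-5,fatol=1e-7,maxiter=600)); return r.x,r.fun
    res = _minimize_neldermead(fun, x0, args, callback, bounds=bounds,
                               **options)
    fxr = func(xr)
    fx = function(np.copy(x), *(wrapper_args + args))
  File "m3.py", line 16, in ct
    o=poly(circ(p[0],p[1],.1,.038),n,b);i=poly(circ(p[0],p[1],.1,.030),n,b)
                                          ~~~~^^^^^^^^^^^^^^^^^^^^^^^^^^^^^
  File "fit.py", line 8, in poly
    uv=(projN(P,n)-[x0-.5,y0-.5])*S
        ~~~~~^^^^^
  File "fit.py", line 5, in projN
    f,cx,cy,k1,T=K(n); q=(np.linalg.inv(T)@np.c_[P,np.ones(len(P))].T)[:3]; a=q[:2]/q[2]; a=a*(1+k1*(a*a).sum(0)); return (np.array([[cx],[cy]])+f*a).T
                 ~^^^
  File "h.py", line 6, in K
    i=imaging.camera_info(n); f=192/np.tan(np.radians(i['fovy'])/2); return f,i['cx'],i['cy'],i['k1'],np.array(i['pose'])
ValueError: time passes only in moves, steps and waits
```

```bash
cat >> h.py <<'E'
import functools
K=functools.lru_cache(None)(K)
HX,HY,HYAW=.5267,.2085,-.032
IX,IY,IYAW=.5098,.0170,.43
G=robot.grip_point_offset
DOWN=np.pi
E
sed -i 's/^t=np/K=functools.lru_cache(None)(K)\nt=np/' fit.py; sed -i 's/for s in (\[.*/for s in ([.510,.016,.509,.016,.3],[.510,.016,.509,.016,.5]):/' m3.py
python3 m3.py
python3 - <<'E'
from h import *
print(readout.read_time_s(),readout.read_contact_force())
for sg in(1,-1):
  for p,y in(((HX,HY,.25),HYAW),((HX,HY,.1493),HYAW),((IX-.023,IY-.01,.3),IYAW),((.51,-.232,.3),IYAW),((.51,-.232,.3),-.08)):
    print(sg,p,robot.inverse_kinematics(list(p),[DOWN,0,y+sg*np.pi/2]))
E
```

```text
drain top (array([0.5097, 0.0154, 0.5086, 0.016 , 0.3825]), np.float64(0.3786837836260508))
drain top (array([0.5099, 0.0159, 0.5089, 0.016 , 0.4925]), np.float64(0.38079663737840247))
1.2 [0.12274727 0.7496971  0.65600258]
1 (0.5267, 0.2085, 0.25) [0.37693321 0.20688925 0.09789358 1.46180066 0.         0.40893321]
1 (0.5267, 0.2085, 0.1493) [ 0.37693321  0.21523127 -0.11206389  1.24350116  0.          0.40893321]
1 (0.4868, 0.007000000000000001, 0.3) [ 0.01437863  0.0637456   0.04202765  1.54907838  0.         -0.41562137]
1 (0.51, -0.232, 0.3) [-0.42692291  0.20666556  0.20755038  1.57168115  0.         -0.85692291]
1 (0.51, -0.232, 0.3) [-0.42692291  0.20666556  0.20755038  1.57168115  0.         -0.34692291]
-1 (0.5267, 0.2085, 0.25) [ 0.37693321  0.20688925  0.09789358  1.46180066  0.         -2.73265945]
-1 (0.5267, 0.2085, 0.1493) [ 0.37693321  0.21523127 -0.11206389  1.24350116  0.         -2.73265945]
-1 (0.4868, 0.007000000000000001, 0.3) [0.01437863 0.0637456  0.04202765 1.54907838 0.         2.72597128]
-1 (0.51, -0.232, 0.3) [-0.42692291  0.20666556  0.20755038  1.57168115  0.          2.28466974]
-1 (0.51, -0.232, 0.3) [-0.42692291  0.20666556  0.20755038  1.57168115  0.          2.79466974]
```

Run:
```python
from h import *
np.set_printoptions(precision=4,suppress=True)
R=[DOWN,0,HYAW+np.pi/2]
robot.move_pose([HX,HY,.27],R); print(readout.read_time_s())
print(robot.servo_line([HX,HY,.1513],speed=.12,threshold=8), readout.read_time_s(),readout.read_ee_pos(),readout.read_contact_force())
robot.gripper_to(.015,30)
print(readout.read_finger_gap(),readout.read_contact_force(),readout.read_torque(),readout.read_time_s())
save(imaging.capture('side')[120:280,200:340],'grip',4)
```

```text
3.05
False 4.1917 [0.5271 0.2087 0.1522] [-0.6627  0.0799  0.2339]
0.02334400883272962 [-0.0871 -1.1693  1.3431] [-0.0949 -0.0198  0.0103] 4.775
```

View pics/grip.png

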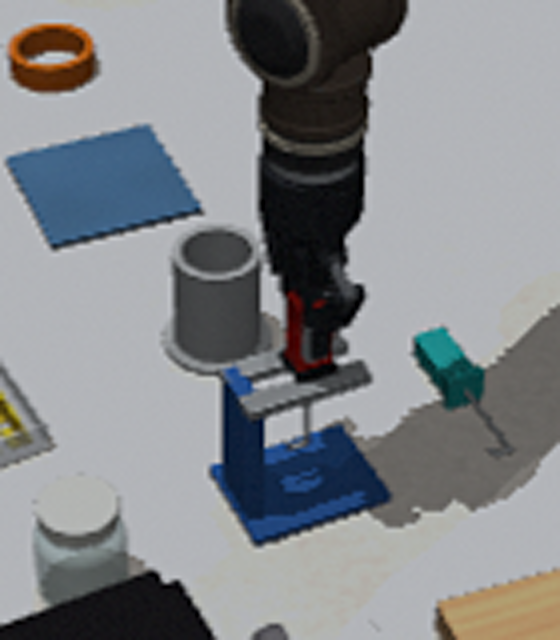

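The side picture shows the red handle held between the fingers, at about (315,330) px in the crop, with the hook still in the fork. Next I lift it.

Run:
```python
from h import *
np.set_printoptions(precision=4,suppress=True)
robot.gripper_to(.015,60)
p=readout.read_ee_pos();r=readout.read_ee_rot(); np.save('grasp.npy',np.r_[p,r]); print(p,r,readout.read_contact_force())
print(robot.servo_line([p[0],p[1],p[2]+.02],speed=.06,threshold=8),readout.read_contact_force())
print(robot.servo_line([p[0],p[1],p[2]+.14],speed=.12,threshold=8),readout.read_contact_force())
print(readout.read_ee_pos(),readout.read_ee_rot(),readout.read_finger_gap(),readout.read_time_s())
a=imaging.capture('side');b=imaging.capture('top');np.savez('im1.npz',a=a,b=b)
save(a[60:260,200:360],'lift',4);save(b[160:230,180:280],'liftt',7)
```

```text
[0.5268 0.2085 0.1515] [ 3.1412 -0.      1.5387] [ 0.6159 -0.81    3.1585]
False [-0.8733 -0.7436 -2.1262]
False [ 1.2482 -0.6522 -1.9591]
[0.5266 0.2084 0.2907] [-3.1404  0.0005  1.5388] 0.023549357133904304 6.675
```

View pics/lift.png

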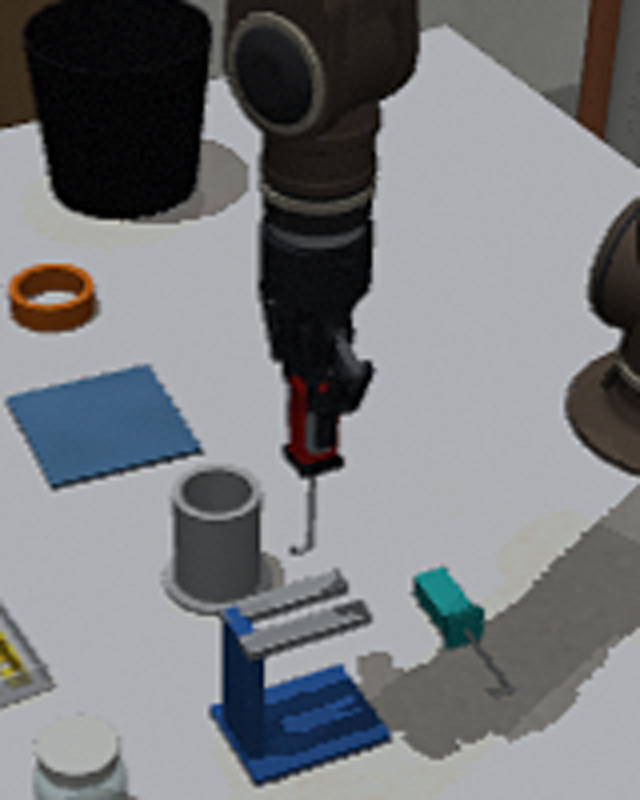

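View pics/liftt.png

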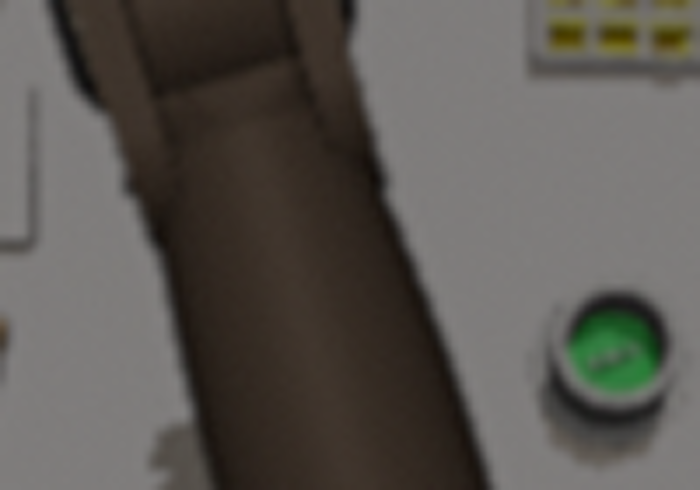

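The hook is lifted clear of the fork. In the crop its shaft runs from (312,475) to (308,552) px and the foot points left, towards +x.

Run:
```python
from h import *
np.set_printoptions(precision=4,suppress=True)
for z in(.2692,.1912,.18,.17,.16,.15): print(z,(proj([.5266,.2085,z],'side')-[200,60]+.5)*4)
print('tip',(proj([.5266+.0175,.2085,.17],'side')-[200,60]+.5)*4)
d=np.load('im1.npz')['a'][60:260,200:360]
print(d[112:142,66:86].sum(2)//3)
```

```text
0.2692 [310.7589 460.3125]
0.1912 [308.4438 543.7807]
0.18 [308.1236 555.2937]
0.17 [307.8402 565.4772]
0.16 [307.559  575.5713]
0.15 [307.2802 585.5771]
tip [287.069  572.3276]
[[176 176 176 180 110  21  32  28  22  25  33  59  56  43  40  53  53  27
  119 171]
 [175 175 176 181 131  50   1  20  26  26  26  41  45  47  38  31  22  22
   77 159]
 [175 174 175 179 153  81   8  12  27  30  29  26  23  26  31  23   9   2
    0  67]
 [176 176 175 178 182 136  61  13  15  27  29  32  21   7   4   8   4   2
    2  26]
 [174 176 176 176 178 183 137  61  13  13  15  10   4   8   6   4   2  18
   20  55]
 [175 175 174 176 177 178 185 138  55   8  15  13   2   0  15  35  49  92
  101 165]
 [175 176 175 175 176 176 179 186 112  14  17  13  16  47  93 131 174 186
  181 179]
 [177 176 176 176 175 175 176 180 155  89  94  63  70 167 187 183 179 178
  177 175]
 [176 176 176 176 175 176 176 178 180 184 189 114  65 159 180 177 176 176
  175 175]
 [177 176 175 175 177 176 176 176 176 178 184 109  69 158 179 177 176 175
  176 176]
 [176 177 176 175 176 176 175 176 175 178 180 106  95 164 179 175 176 17
[... 928 characters left out ...]
 176 174
  175 176]
 [180 177 176 175 176 176 176 176 177 180 137  72 122 169 177 175 176 175
  175 175]
 [179 176 175 175 175 177 177 175 179 178 137  73 120 169 176 176 175 175
  174 174]
 [181 177 175 175 176 178 159 133 166 155 111  68 122 168 177 176 176 175
  176 176]
 [177 178 178 177 177 180 112  46 109 118  99 113 164 178 176 175 176 176
  176 175]
 [109 159 174 177 177 179 139  89 105 109 162 181 178 176 177 175 176 176
  176 175]
 [107 114 111 157 177 178 179 180 182 179 178 176 175 176 175 175 176 176
  176 175]
 [ 95 111 114 109 160 178 178 178 177 177 176 176 176 175 177 177 176 176
  176 177]
 [ 87 100 111 111 159 178 177 176 175 175 176 175 176 176 175 177 177 174
  173 176]]
```

```bash
cat >> h.py <<'E'
def hk(sx,z,sy=0.,yaw=IYAW):
    c,s=np.cos(yaw),np.sin(yaw)
    return [IX+c*sx-s*sy,IY+s*sx+c*sy,z]
RI=[DOWN,0,IYAW+np.pi/2]
E
python3 - <<'E'
from h import *
np.set_printoptions(precision=4,suppress=True)
robot.move_pose(hk(-.0235,.240),RI)
p=readout.read_ee_pos();print(p,readout.read_ee_rot(),readout.read_time_s(),readout.read_contact_force())
a=imaging.capture('side');np.savez('im2.npz',a=a)
save(a[120:240,210:330],'pre',5)
c=(p[0],p[1]);L=.088
for z in(.0215,.1095): print((proj([p[0],p[1],p[2]-z],'side')-[210,120]+.5)*5)
print('tip',(proj([p[0]+.0175*np.cos(IYAW),p[1]+.0175*np.sin(IYAW),p[2]-.1095],'side')-[210,120]+.5)*5)
print('loop',(proj([IX,IY,.1],'side')-[210,120]+.5)*5)
E
```

```text
[0.4887 0.0075 0.2402] [ 3.1409 -0.0002  1.9998] 7.6333 [-1.0345 -0.2977 -0.3714]
[242.2132 151.8804]
[242.6524 259.9803]
tip [226.1363 272.3793]
loop [220.9994 312.3899]
```

View pics/pre.png

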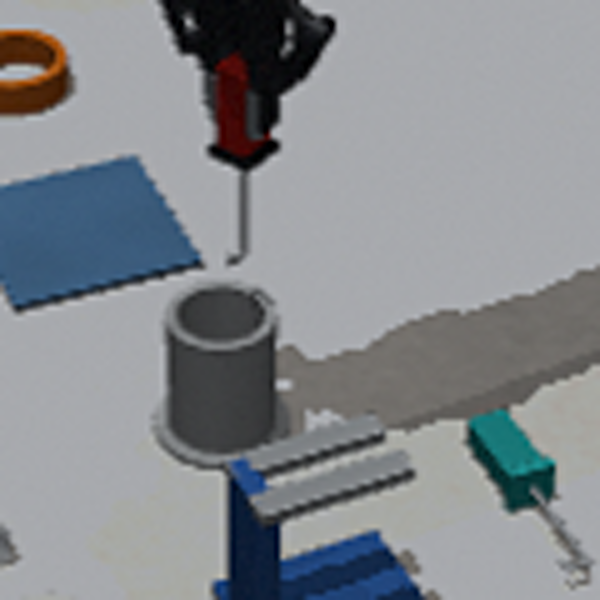

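The shaft shows at column 243 in the crop (predicted 242), and the bore centre is at (221,313). That agrees, so I descend by feel.

Run:
```python
from h import *
np.set_printoptions(precision=4,suppress=True)
print(robot.servo_line(hk(-.0235,.165),speed=.08,threshold=4),readout.read_ee_pos(),readout.read_contact_force(),readout.read_time_s())
F=np.mean([readout.read_contact_force() for _ in range(5)],0)
hit=robot.servo_line(hk(-.0235,.132),speed=.012,threshold=2)
print(hit,readout.read_ee_pos(),readout.read_contact_force(),F,readout.read_torque(),readout.read_time_s())
```

```text
False [0.4888 0.0072 0.1656] [-0.1984  0.218  -1.519 ] 8.775
True [0.4884 0.0072 0.1388] [-0.2306 -0.4513  4.3715] [-0.1984  0.218  -1.519 ] [-0.0345 -0.0194  0.0008] 10.7083
```

Run:
```python
from h import *
np.set_printoptions(precision=4,suppress=True)
robot.servo_line(hk(-.0235,.1407),speed=.02)
F=np.mean([readout.read_contact_force() for _ in range(5)],0)
print(readout.read_ee_pos(),F,readout.read_time_s())
hit=robot.servo_line(hk(-.0075,.1407),speed=.012,threshold=2)
print(hit,readout.read_ee_pos(),hk(-.0075,.1407),readout.read_contact_force(),readout.read_torque(),readout.read_time_s())
```

```text
[0.4882 0.0072 0.1403] [-0.3194  0.0507 -1.6279] 11.0083
False [0.5029 0.0139 0.1407] [np.float64(0.5029827568774384), np.float64(0.01387346898178092), 0.1407] [ 0.2386  0.3105 -0.2455] [-0.0157 -0.0365 -0.012 ] 12.4917
```

Run:
```python
from h import *
np.set_printoptions(precision=4,suppress=True)
hit=robot.servo_line(hk(-.0075,.155),speed=.015,threshold=2)
print(hit,readout.read_ee_pos(),readout.read_contact_force(),readout.read_torque(),readout.read_time_s())
```

```text
True [0.5025 0.0138 0.1474] [-1.0622 -0.2826 -1.3664] [-0.0127 -0.0036  0.0105] 13.0667
```

Run:
```python
from h import *
np.set_printoptions(precision=4,suppress=True)
for z in(.1515,.158,.165,.172,.18):
    hit=robot.servo_line(hk(-.0075,z),speed=.012,threshold=12)
    print(hit,readout.read_ee_pos()-hk(-.0075,z),z,readout.read_contact_force(),readout.read_torque(),readout.read_time_s())
    if hit: break
```

```text
False [-0.0005 -0.     -0.0006] 0.1515 [-1.1578  0.1772 -8.8283] [-0.0092  0.1654  0.0053] 13.625
False [ 0.0002 -0.      0.0003] 0.158 [-1.0303 -0.1618 -6.7131] [-0.0482  0.1472 -0.0051] 14.3167
False [0.0002 0.     0.0003] 0.165 [ 0.4908 -0.2234 -6.7539] [-0.1096  0.0646  0.0091] 15.05
False [0.0001 0.     0.0002] 0.172 [ 0.0539  0.7072 -4.1274] [-0.0538  0.0497  0.0221] 15.7833
False [-0. -0. -0.] 0.18 [-0.5372 -0.6599 -4.5398] [-0.0303 -0.0598  0.0251] 16.6
```

Run:
```python
from h import *
np.set_printoptions(precision=4,suppress=True)
hit=robot.servo_line(hk(-.0075,.27),speed=.05,threshold=8)
print(hit,readout.read_ee_pos(),readout.read_contact_force(),readout.read_torque(),readout.read_time_s())
a=imaging.capture('side');save(a[100:220,210:330],'out',5)
```

```text
False [0.5029 0.0139 0.2697] [ 0.4143  0.6578 -3.1903] [-0.0413 -0.0094 -0.0182] 18.55
```

View pics/out.png

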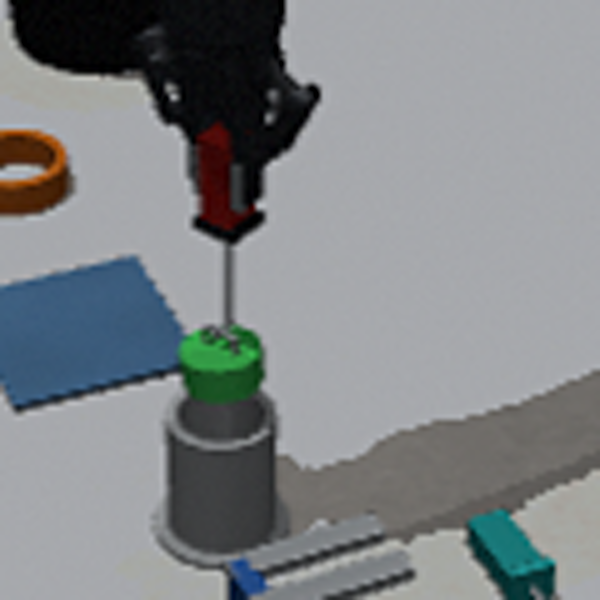

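The green insert hangs level on the foot, clear above the rim at crop (222,362) px. Now I carry it to the tile.

```bash
cat >> h.py <<'E'
TX,TY=.512,-.2325
def tl(sx,z):
    return [TX+np.cos(IYAW)*sx,TY+np.sin(IYAW)*sx,z]
E
python3 - <<'E'
from h import *
np.set_printoptions(precision=4,suppress=True)
robot.servo_line(tl(-.0075,.27),speed=.09)
robot.wait(.3)
robot.servo_line(tl(-.0075,.165),speed=.06,threshold=8)
F=readout.read_contact_force();print(readout.read_ee_pos(),F,readout.read_time_s())
a=imaging.capture('side');save(a[100:220,180:300],'t1',5)
E
```

```text
[ 0.5054 -0.2357  0.1653] [-0.2518  0.9898 -3.186 ] 23.725
```

View pics/t1.png

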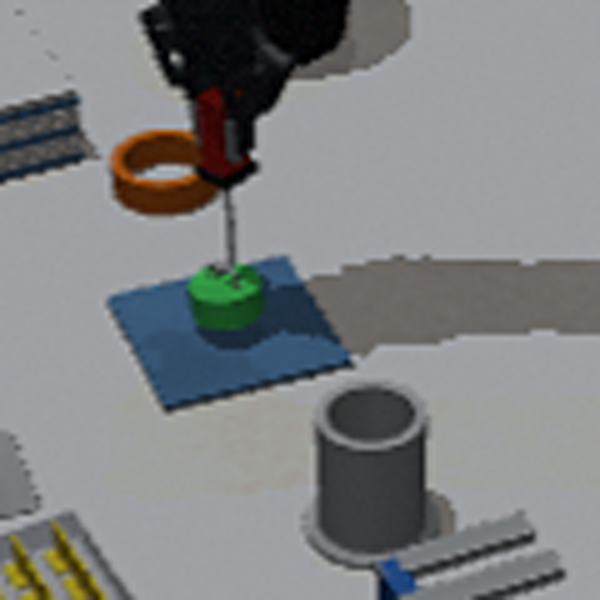

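The insert hangs upright over the middle of the tile, at crop (226,297) px. I lower it slowly.

Run:
```python
from h import *
np.set_printoptions(precision=4,suppress=True)
for z in(.151,.1485,.147,.1455,.143,.141):
    hit=robot.servo_line(tl(-.0075,z),speed=.01,threshold=5)
    print(hit,np.array(readout.read_ee_pos())-tl(-.0075,z),z,np.mean([readout.read_contact_force() for _ in range(5)],0),readout.read_time_s())
    if hit: break
a=imaging.capture('side');save(a[100:220,180:300],'t2',5)
```

```text
False [ 0.     -0.      0.0001] 0.151 [ 0.3283 -0.6951 -2.8704] 25.325
False [-0.0001  0.     -0.0001] 0.1485 [ 0.5479  0.0099 -2.8094] 25.725
False [ 0.0002 -0.0001  0.0003] 0.147 [-0.0185 -0.1135 -2.1253] 26.025
False [-0.  0. -0.] 0.1455 [ 0.9525  0.1385 -1.4429] 26.325
False [-0.      0.     -0.0001] 0.143 [-0.1594 -0.2308 -1.4495] 26.725
False [-0.0001  0.     -0.0001] 0.141 [ 0.3858  0.5018 -2.0275] 27.075
```

View pics/t2.png

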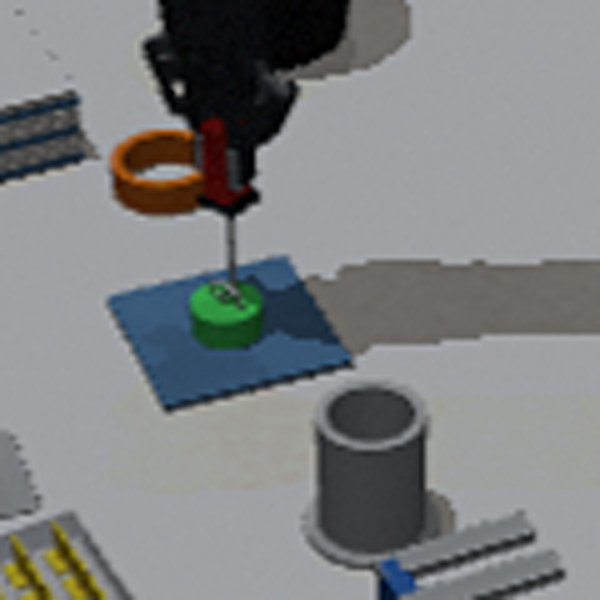

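The insert is down and its weight is off the hook. I back the hook out of the loop.

Run:
```python
from h import *
np.set_printoptions(precision=4,suppress=True)
hit=robot.servo_line(tl(-.032,.141),speed=.02,threshold=2)
print(hit,readout.read_ee_pos(),np.array(readout.read_ee_pos())-tl(-.032,.141),readout.read_contact_force(),readout.read_time_s())
a=imaging.capture('side');save(a[100:220,180:300],'t3',5)
```

```text
False [ 0.483  -0.2458  0.141 ] [ 0.0001  0.     -0.    ] [ 0.4815 -0.5274 -0.6424] 28.5
```

View pics/t3.png

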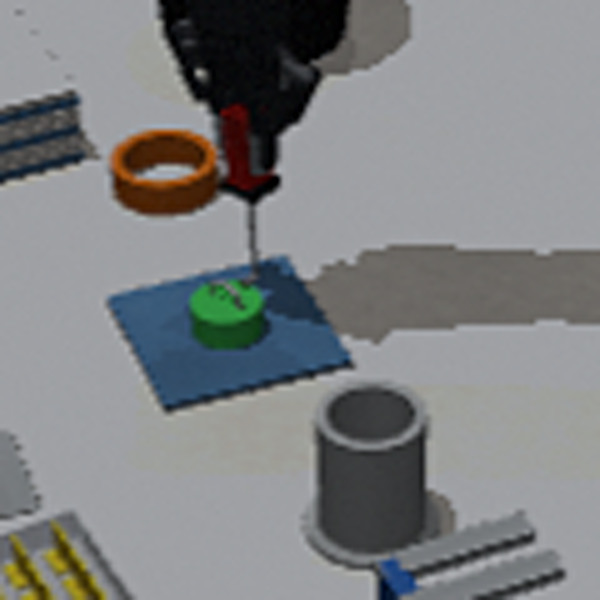

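Run:
```python
from h import *
np.set_printoptions(precision=4,suppress=True)
print(robot.servo_line(tl(-.032,.165),speed=.04,threshold=3),robot.servo_line(tl(-.032,.30),speed=.12,threshold=6))
g=np.load('grasp.npy')
R=[DOWN,0,HYAW+np.pi/2]
robot.move_pose([HX,HY,.30],R)
robot.wait(.2)
print(readout.read_ee_pos(),readout.read_ee_rot(),readout.read_contact_force(),readout.read_time_s(),readout.read_finger_gap(),g)
a=imaging.capture('side');save(a[60:260,180:340],'b1',4)
```

```text
False False
[0.527  0.2077 0.3   ] [3.1415 0.0001 1.5374] [-0.0046 -0.1312 -1.489 ] 32.45 0.023417645113794266 [ 0.5268  0.2085  0.1515  3.1412 -0.      1.5387]
```

View pics/b1.png

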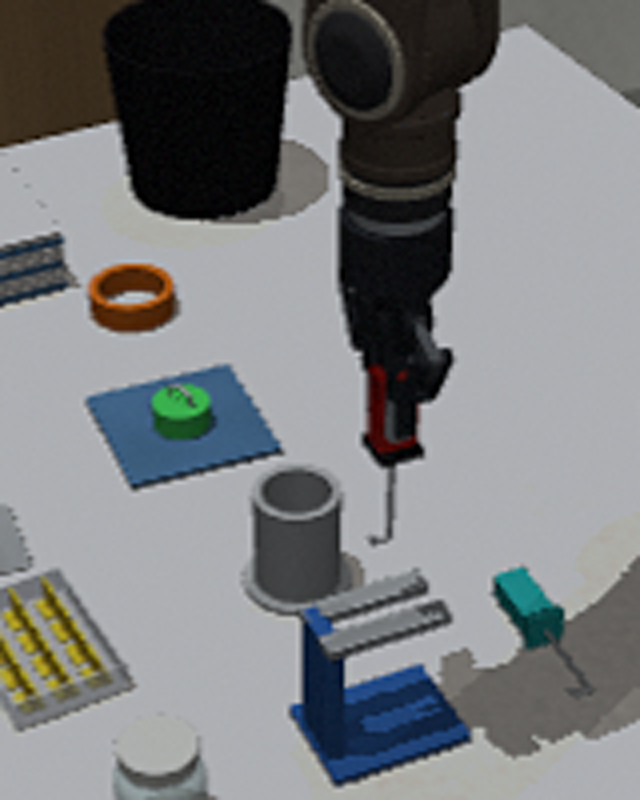

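The hook is free and the insert stands upright on the tile at crop (182,410) px. I lower the hook straight down into the fork.

Run:
```python
from h import *
np.set_printoptions(precision=4,suppress=True)
p=np.load('grasp.npy')[:3]
h1=robot.servo_line([p[0],p[1],.165],speed=.08,threshold=4); print(h1,readout.read_ee_pos(),readout.read_contact_force())
if not h1:
    h2=robot.servo_line([p[0],p[1],.1495],speed=.012,threshold=2)
    print(h2,readout.read_ee_pos(),readout.read_contact_force(),readout.read_torque(),readout.read_time_s())
a=imaging.capture('side');save(a[120:280,200:340],'b2',4)
```

```text
False [0.5271 0.2086 0.1655] [-0.2915  0.1103 -1.5496]
True [0.5268 0.2084 0.1515] [-1.2339  0.7619  5.2044] [0.0217 0.0407 0.0407] 35.3667
```

View pics/b2.png

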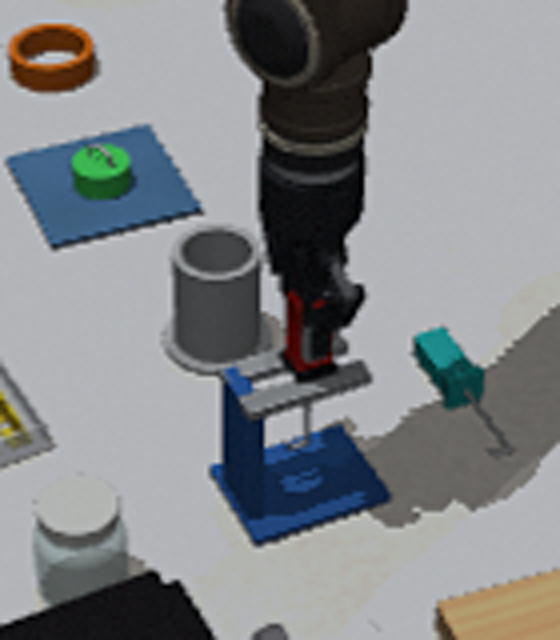

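Contact came at z 0.1515, the same height as at the grasp, and the hook sits in the fork. I release it.

```bash
python3 - <<'E'
from h import *
np.set_printoptions(precision=4,suppress=True)
robot.gripper_to(.028,20); robot.wait(.2); robot.gripper_to(.06)
p=readout.read_ee_pos()
print(robot.servo_line([p[0],p[1],.28],speed=.1,threshold=6))
robot.move_pose([.15,.48,.30],[DOWN,0,1.345])
robot.wait(.5)
a=imaging.capture('side');b=imaging.capture('top');np.savez('im3.npz',a=a,b=b)
print(readout.read_time_s())
save(a[130:280,190:340],'f1',4);save(b[150:250,190:360],'f2',4.5)
d=np.load('im0.npz')
for n,x,y in(('a',a,d['a']),('b',b,d['b'])):
    m=np.abs(x.astype(int)-y).max(2)>40; save((m*255).astype(np.uint8)[...,None].repeat(3,2),'diff'+n)
E
sed 's/im0/im3/' m1.py > m4.py; python3 m4.py | grep -v drain
```

```text
False
40.0
handle ['side'] (array([ 0.5261,  0.2089, -0.036 ]), np.float64(0.012029194798096707))
handle ['top'] (array([0.5277, 0.2092, 0.0573]), np.float64(0.008059283426715066))
handle ['side', 'top'] (array([0.5267, 0.2092, 0.0698]), np.float64(0.02282600554335309))
tile ['side'] (array([ 0.5124, -0.2312, -0.0769]), np.float64(0.009212524851488532))
tile ['top'] (array([ 0.5114, -0.2349, -0.0775]), np.float64(0.0010396840609938627))
tile ['side', 'top'] (array([ 0.5121, -0.2324, -0.0791]), np.float64(0.010543350159984699))
```

View pics/f1.png

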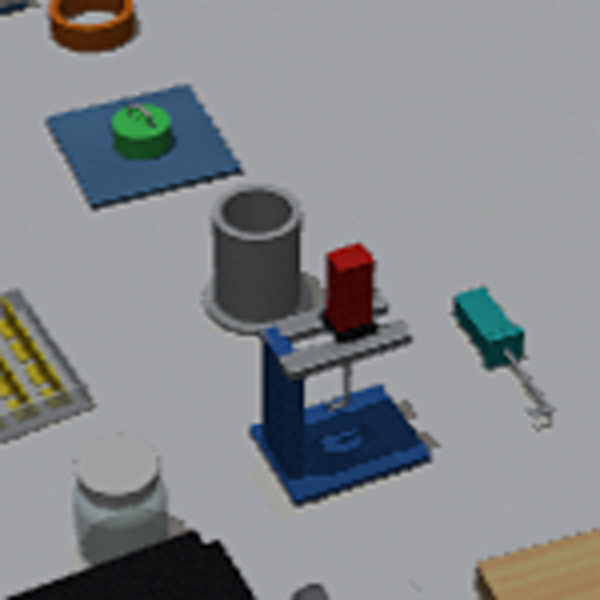

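View pics/f2.png

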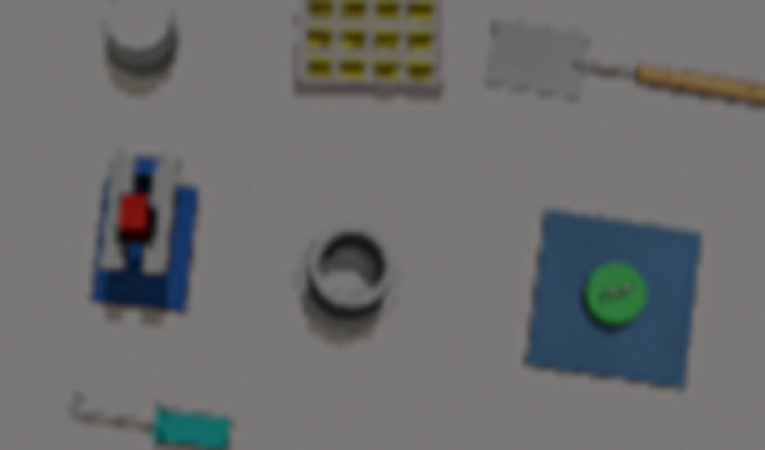

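View pics/diffa.png

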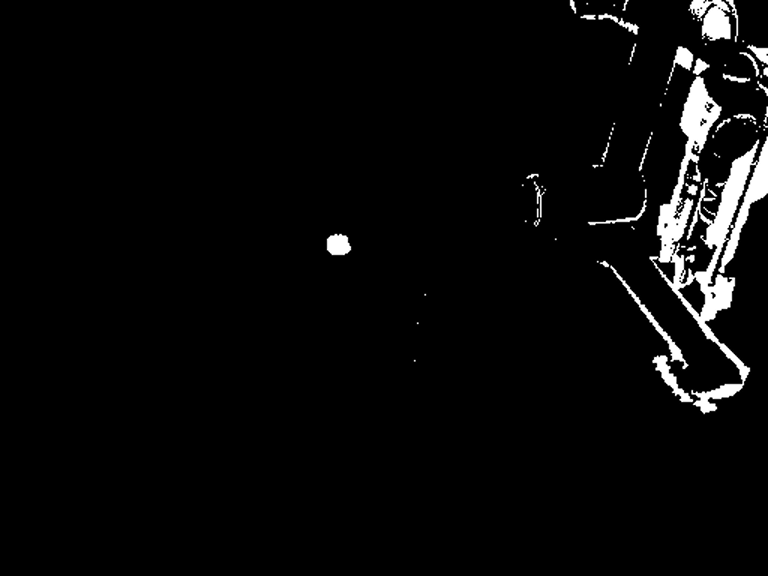

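The side picture shows the hook hanging in the fork at crop (350,290) px and the insert upright mid-tile at (142,130). The top picture shows the bore empty. The difference image changes only at the insert and the arm, so I hand the job in.

Run:
```python
from h import *
print(order.sign_off())
```

```text
the job is handed in; nothing more can be done
None
```

I drew the green insert out of the drain with the hook and set it down upright near the middle of the blue tile. The hook is freed and hanging back in its fork, and I handed the job in at about 40 s of the 72 s allowed.

- **Forces:** The force readings I took were at most about 6 N when touching the insert's top with the hook, about 7 N while drawing it out, and about 7 N on the fork when hanging the hook back. I did not log forces continuously, so brief peaks between readings are not ruled out.
- **Setting down and freeing:** The insert's weight came off the hook gradually as I lowered it onto the tile. The hook backed out of the loop without tripping the 2 N contact stop.
- **Final position of the hook:** It came to rest at the same tool height as at the grasp (0.1515 m). The fitted handle position is within 1 mm of where it started.
- **Everything else:** The last side picture differs from the first only at the insert and the arm, apart from a few isolated pixels near the hook. The tile fit did not move. I judged the top picture by eye only.

Two checks were loose. The hook's yaw fits vary by about 0.1 rad because the camera pixels are coarse. My first visual estimate of the shaft length (88 mm) was about 5 mm longer than the length found by touch (83 mm), and I used the touch value.

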